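Index the sample arm one hole

TASK

The blue sample arm is locked in its middle hole. With a fingertip hooked under the red ring (do not squeeze or wrench the ring), lift the spring index pin, swing the arm just one hole so that the tube at its other end stands over the green pad, and let the pin drop fully home in that hole. Leave the tube upright in its cup and the other things where they stand, and finish clear of everything.

Things in the scene. Friction and masses are not known exactly. Their poses are not given: they have to be found in the camera images.
- ring_centre (a point): centre of the red pull ring on the index pin at one end of the arm: bar 8 mm thick, opening 58 mm, 137 mm from the pivot axis, 125 mm above the table with the pin home. It leans back 45 degrees: a finger pointing 45 degrees down and towards the pivot enters it squarely (steeper fits too), with 45 mm free beyond this point. x axis level towards the pivot, z up; moves with arm and pin
- plunger (a joint): lift of the index pin, m: 0 fully home, 0.028 at its upper stop. Straight up; a spring presses it down with 4 N (home) to 7 N. The pin (10 mm thick, round nose, 160 mm from the pivot) reaches 12 mm into the 13 mm hole: lift it 13 mm or more to free the arm; let down over a hole it drops in, elsewhere it rides on the plate
- swing (a joint): angle of the blue arm about its upright pivot, rad, counter-clockwise from above; 0 in the middle hole, holes at -0.768, -0.384, 0, 0.384, 0.768. It turns easily (0.1 N m friction), stays where left, and follows the ring. A two-ended lever: the tube end moves opposite to the ring end; positive takes the tube end to the fixture's +y
- pivot (a point): on the arm's upright pivot axis, 50 mm above the table; x axis towards the tube end of the arm in its middle hole (ring end at -x), y to its left, z up. Fixed fixture: white base 360 x 300 x 12 mm, hole plate (top at 52 mm) under the ring end, arm top at 66 mm, a 23 mm sleeve round the pin up to 93 mm
- tube_mid (a point): middle of the loose 50 ml tube (29 mm wide, 111 mm tall, blue cap 34 mm) that stands in the arm's white cup, 105 mm beyond the pivot; the point is 55 mm above the tube's foot, z is its long axis; it rides with the arm
- cup_floor (a point): inner floor of the white tube cup (inside 33 mm, walls to 36 mm above this point) at the arm's tube end, 105 mm from the pivot; z up; moves with the arm
- pad_green: fixed round green pad, 38 mm wide and 9 mm tall, on the fixture base under the tube's path, one hole to one side of the middle; origin at the centre of its underside
- pad_orange: fixed round orange pad of the same size, one hole to the other side; origin at the centre of its underside
- vial: loose amber vial, 24 mm wide, 50 mm tall, standing on the fixture base beside the pivot; leave alone. Origin under its centre
- pot: loose white pot with yellow cap, 38 mm wide, 45 mm tall, standing on the fixture base beside the pivot; leave alone. Origin under its centre
- reagent: loose white bottle with blue cap, 72 mm wide, 170 mm tall; leave alone. Origin under its centre
- beaker: loose glass beaker, 70 mm wide, 90 mm tall; leave alone. Origin under its centre
- rack: loose white rack of small tubes, 90 x 200 mm, 92 mm tall; leave alone. Origin under its centre
- tipbox: loose blue box with clear lid, 85 x 120 mm, 78 mm tall; leave alone. Origin under its centre
- pen: loose black marker pen with red cap, 135 mm long, 15 mm thick, lying along its x axis; leave alone. Origin under the middle of its barrel
Mind the look-alikes: they are no part of the job. Of the things that look like the part that bears tube_mid, the middle-sized one is meant.

How it is judged:
By the outcome, as a careful person would: the job done as asked, in the order asked, and still so for the second after the job is handed in, with the robot touching nothing.
It also fails if it takes over 48 s, if anything falls off the work surface, if the arm or the gripper's body presses on something with over 40 N, if the wrist force passes 120 N, or if a joint passes its speed limit or range.

ROBOT

A 7-joint arm with a two-finger parallel gripper is mounted at the origin on the work surface. World frame = base frame: x ahead of the robot, y to its left, z up, the work surface at z = 0. Lengths are in m, angles in rad, forces in N, time in s.
With the tool pointing down it reaches from about 0.35 to 0.9 m from the base axis. Payload 8.1 kg.
Tool frame: the origin (TCP) lies at the very end of the fingers, on their centre line; the grasp point (between the pads) lies 19 mm behind it (grasp_offset is the distance from the TCP to the grasp point, in m); z points along the fingers, y is the line along which they close (so a half turn about z gives the same grasp; the last joint's range is limited). The gripper opens to 92 mm and grips with 3 to 60 N. Pads are 19 mm wide; open, the fingers measure 130 mm over their backs; the gripper's body (75 mm by 190 mm) begins 47 mm behind the grasp point.
Start: joints at [-0.103, 0.434, 0.025, 1.573, -0.012, 1.134, -0.075], TCP at [0.625, -0, 0.227] pointing down, gripper open.
Joint ranges: [-2.62, 2.62], [-0.44, 2.09], [-1.27, 1.32], [0.08, 2.57], [-1.32, 4.46], [0.12, 2], [-2.74, 2.74]. Speed limits (rad/s): [2.22, 2.22, 3.01, 3.01, 3.14, 3.14, 3.14].

INTERFACE

Orientations are given as a rotation vector (axis times angle).
In Python, from cell import observe, get_image, camera_params, sign_off, silhouettes, grasp_offset gives the robot as it stands. The module is installed in compiled form; this text tells all that it offers.
- The arm moves only by the tool jog_arm, never from a script. Its argument "motion" is a list that holds one entry, the list of rows, each a list of 7 numbers: the shift along the tool's x, y, z in m, then the turn, a rotation vector about the tool's x, y, z in rad, then the closure, from -1 (fully open) to 1 (shut), so that 0 is half open. In form: [[[dx, dy, dz, wx, wy, wz, hand], ...]]. A call has 1 to 10 rows; each row is the pose to reach, as a shift and turn from the pose commanded when the call began, along the tool's axes at that moment; what a row does not reach only later rows make up. A row lasts 1/12 s, in which the tool goes at most 41.7 mm and 7.16 degrees, less where a joint would pass 70% of its speed; a pose out of reach is approached as far as the arm can. A call with a gripper value outside its range is refused whole. The fingers move at their own pace and stop on an object; "force" is the grip in N (left out, the last holds). Time passes only in rows, so rows that repeat a pose let the fingers close. It gives the time, the measured TCP pose, the force, the opening and the grip force at its end, in the units of the state.
- observe(): the state, without advancing time (a new reading comes with each control period).
- get_image(name): name is "scene" or "side" or "wrist"; returns the picture (480x640x3 uint8, red, green, blue); there is no depth.
- camera_params(name): a dict with "vertical_fov" (degrees; the focal length in pixels is half the picture's height over the tangent of half this angle, whatever the lens; pixels are square), "cx", "cy" (the principal point, pixels), "T" (4x4, takes a point from camera to world coordinates). Camera axes: x right, y down, z forward; pixel columns grow to the right and rows downward; lengths in m; the calibration is good to about 2 mm. The wrist camera is an equidistant fisheye: a pixel r from the principal point sees the ray r / f radians off the axis. A picture is of the moment at which its call begins: read the wrist's pose just before it. camera_params takes no time and is no camera call; for the wrist camera it gives the pose at the moment of the call.
- sign_off(): hands the job in; it is judged then, once.
Trained networks look in the newest picture that a camera, given by its name, has taken for a name from the list of things; names that differ only in an ending like _2 or _b are one class to them, and where a whole thing is asked for, a point or a joint stands for the part that bears it (a point fixed in the world has none). Each returns a list of dicts, best first, with "p" (0 to 1); they miss things now and then, are a little off and sometimes report something else, mostly with a low value. They report only what shows in the picture. A call takes as long as a camera call. They do not tell look-alikes from the thing itself.
- silhouettes(query, camera): "mask" (480x640 bool, what is visible of it) and "pixel" ([column, row] in pixels, amid what is visible of it).
The state is a dict: "clock": time; "joints": joint angles; "dq": joint speeds; "joint_efforts": joint torques, N m; "position": TCP position; "ee_rot": TCP orientation; "force": force on the tool from outside, world axes, zero at the start; "ft_torque": the same for the moment, N m; "width": opening from 0.0 (shut) to 1.0 (fully open); "gripper_force": force on a finger pad.
Only numpy, scipy, OpenCV 4.12 (cv2) and the standard library are available. Lean on these libraries where they do the work, as an engineer would, in place of code of your own. Each camera call takes 0.05 s, during which the arm holds its last target. There are 200 camera calls.

## Working session

There is one attempt and no reset: what is moved stays moved. The work goes in short steps, Python scripts to look and compute and a tool call to move; the robot and the scene stay as the last step left them, time stands still between calls to the robot, and variables do not carry over. Pictures are saved under pics/ and viewed, at most 10 in all, crops included, and the job is handed in when it is done.

Besides the shell and the picture viewer there is one more tool, called in YAML: its name, and indented under it one key for each argument. jog_arm: Moves the arm, as the interface text tells. Its arguments: {"type":"object","properties":{"motion":{"type":"array"},"force":{"type":"number"}},"required":["motion"]}

```bash
mkdir -p pics; cat > h.py <<'E'
import numpy as np,cv2
from cell import *
from scipy.spatial.transform import Rotation as R
def ray(cam,px):
    c=camera_params(cam);T=np.array(c["T"]);f=240/np.tan(np.radians(c["vertical_fov"])/2)
    d=np.array([(px[0]-c["cx"])/f,(px[1]-c["cy"])/f,1.0])
    if cam=="wrist":
        r=np.hypot(d[0],d[1]);d=np.array([np.sin(r)*d[0]/r,np.sin(r)*d[1]/r,np.cos(r)])
    d=T[:3,:3]@d;return T[:3,3],d/np.linalg.norm(d)
def atz(cam,px,z):
    o,d=ray(cam,px);return o+d*(z-o[2])/d[2]
def proj(cam,P):
    c=camera_params(cam);T=np.array(c["T"]);f=240/np.tan(np.radians(c["vertical_fov"])/2)
    p=T[:3,:3].T@(np.array(P)-T[:3,3])
    if cam=="wrist":
        r=np.hypot(p[0],p[1]);a=np.arctan2(r,p[2]);return np.array([c["cx"]+f*a*p[0]/r,c["cy"]+f*a*p[1]/r])
    return np.array([c["cx"]+f*p[0]/p[2],c["cy"]+f*p[1]/p[2]])
def tri(l):
    A=0;b=0
    for cam,px in l:
        o,d=ray(cam,px);M=np.eye(3)-np.outer(d,d);A=A+M;b=b+M@o
    return np.linalg.solve(A,b)
def save(cam,name):
    im=get_image(cam);cv2.imwrite(f"pics/{name}.png",im[:,:,::-1]);return im
E
python3 - <<'E'
from h import *
np.set_printoptions(precision=3,suppress=True)
s=observe();print(s["clock"],s["position"],s["ee_rot"],grasp_offset)
a=save("scene","scene0");b=save("side","side0")
cv2.imwrite("pics/both.png",cv2.resize(np.hstack([a,b]),(800,300))[:,:,::-1])
for q in ["ring_centre","tube_mid","cup_floor","pad_green","pad_orange","pivot"]:
    for c in ["scene","side"]:
        try: print(q,c,[(np.round(r["pixel"]).tolist(),round(r["p"],2),int(r["mask"].sum())) for r in silhouettes(q,c)])
        except Exception as e: print(q,c,e)
for c in ["scene","side"]:print(camera_params(c)["T"])
E
```

```text
0.0 [ 0.625 -0.     0.226] [-2.221 -2.221  0.002] 0.0188
ring_centre scene [([276.0, 233.0], 0.71, 175)]
ring_centre side [([252.0, 242.0], 0.75, 178), ([309.0, 211.0], 0.58, 121)]
tube_mid scene [([448.0, 255.0], 0.89, 1269), ([437.0, 308.0], 0.75, 398), ([271.0, 234.0], 0.51, 206)]
tube_mid side [([250.0, 310.0], 0.82, 686), ([255.0, 265.0], 0.72, 245), ([218.0, 305.0], 0.59, 164)]
cup_floor scene [([318.0, 265.0], 0.55, 1733)]
cup_floor side [([287.0, 244.0], 0.82, 976)]
pad_green scene [([382.0, 260.0], 0.57, 483), ([368.0, 307.0], 0.56, 174)]
pad_green side [([307.0, 215.0], 0.44, 127)]
pad_orange scene []
pad_orange side [([290.0, 261.0], 0.57, 8489), ([268.0, 288.0], 0.43, 94)]
pivot scene [([324.0, 292.0], 0.86, 12917)]
pivot side [([290.0, 262.0], 0.98, 8297)]
[[-0.434  0.502 -0.748  1.535]
 [ 0.901  0.228 -0.37   0.52 ]
 [-0.015 -0.835 -0.551  0.828]
 [ 0.     0.     0.     1.   ]]
[[-0.749 -0.497  0.438 -0.286]
 [-0.662  0.558 -0.5    0.902]
 [ 0.004 -0.664 -0.747  1.453]
 [ 0.     0.     0.     1.   ]]
```

View pics/scene0.png

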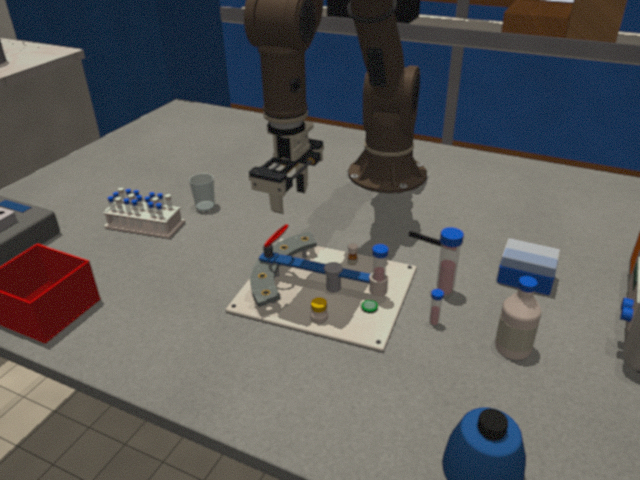

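View pics/side0.png

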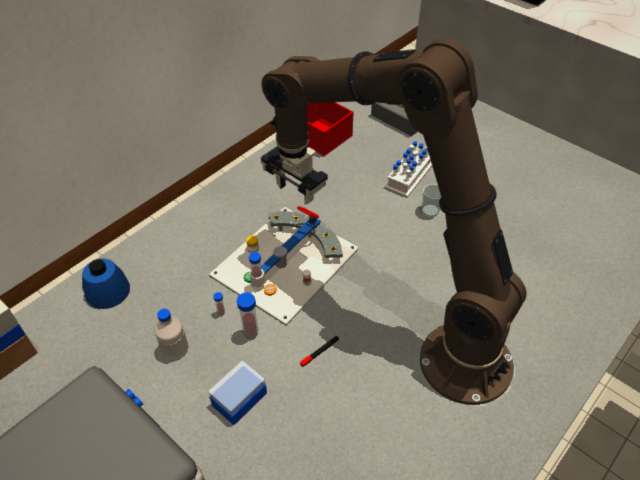

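Scene view: look-alike tubes at scene (451,258) large, (379,268) middle-sized standing in the cup, and (436,306) small. I take the middle one. Red ring: scene (276,236), side (309,212); the red box and the pen cap are also red but clearly not the ring. Green pad: scene (370,306), side (249,277). Orange pad: side (270,289).

```bash
python3 - <<'E'
from h import *
np.set_printoptions(precision=4,suppress=True)
a=cv2.imread("pics/scene0.png");b=cv2.imread("pics/side0.png")
w=save("wrist","wrist0")[:,:,::-1]
ca=cv2.resize(a[215:345,225:425],(400,260),interpolation=cv2.INTER_CUBIC)
cb=cv2.resize(b[190:320,200:400],(400,260),interpolation=cv2.INTER_CUBIC)
cw=cv2.resize(w,(400,300))
o=np.zeros((560,800,3),np.uint8);o[:260,:400]=ca;o[:260,400:]=cb;o[260:,:400]=cw
cv2.imwrite("pics/crop1.png",o)
ring=tri([("scene",(276,235)),("side",(309,212))]);cap=tri([("scene",(380,251)),("side",(255.5,258))])
print(ring,cap)
print(atz("scene",(370,306),.009),atz("side",(249,277),.009),atz("side",(270,289),.009))
for c in [(352,260),(415,267),(379,342),(234,306)]:print(atz("scene",c,.012))
for q in ["ring_centre","tube_mid","pad_green"]:
    print(q,[(np.round(r["pixel"]).tolist(),round(r["p"],2)) for r in silhouettes(q,"wrist")])
E
```

```text
[ 0.6123 -0.0471  0.1224] [0.5929 0.195  0.1362]
[0.627  0.1905 0.009 ] [0.6391 0.1912 0.009 ] [0.5605 0.1815 0.009 ]
[0.4883 0.0886 0.012 ]
[0.4521 0.2369 0.012 ]
[0.7268 0.2493 0.012 ]
[ 0.7553 -0.0798  0.012 ]
ring_centre [([304.0, 297.0], 0.87), ([296.0, 159.0], 0.21)]
tube_mid [([280.0, 10.0], 0.83)]
pad_green [([323.0, 21.0], 0.7)]
```

View pics/crop1.png

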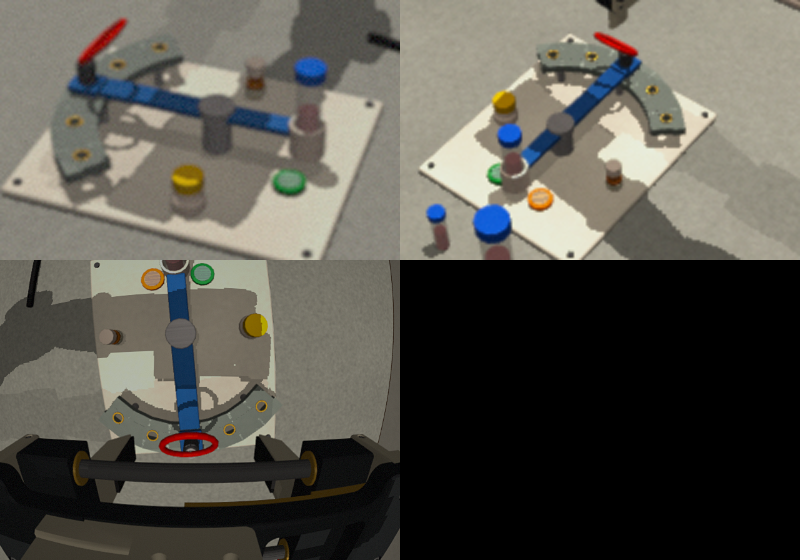

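The crop confirms it: the middle-sized tube stands in the cup on the blue arm's end, and the ring leans toward the pivot above the pin. The green pad is on the +x world side, so swing is −0.384. Next I refine the fixture pose.

```bash
cat > fit.py <<'E'
from h import *
from scipy.optimize import least_squares
def redc(name,box):
    im=cv2.imread(f"pics/{name}.png").astype(int);x0,y0,x1,y1=box
    s=im[y0:y1,x0:x1];m=(s[...,2]>110)&(s[...,1]<70)&(s[...,0]<70)
    ys,xs=np.nonzero(m);return ((xs.min()+xs.max())/2+x0,(ys.min()+ys.max())/2+y0)
E
python3 - <<'E'
from fit import *
np.set_printoptions(precision=4,suppress=True)
rs=redc("scene0",(255,215,300,260));rd=redc("side0",(290,195,330,230));rw=redc("wrist0",(240,270,370,320))
print(rs,rd,rw)
obs=[("scene",rs,"r"),("side",rd,"r"),("wrist",rw,"r"),("wrist",(181*1.6-.5,73.5*1.6-.5),"p"),
("scene",(369.5,305.5),"g"),("side",(249,277),"g"),("side",(270,289),"o"),("wrist",(202*1.6,13.5*1.6),"g"),("wrist",(152.5*1.6,19*1.6),"o")]
def P(v,k):
    px,py,a,pz=v
    e=lambda t:np.array([np.cos(t),np.sin(t)])
    c=np.array([px,py])
    if k=="r":return [*(c-.137*e(a)),.125]
    if k=="g":return [*(c+.105*e(a-.384)),.021]
    if k=="o":return [*(c+.105*e(a+.384)),.021]
    return [px,py,pz]
f=lambda v:np.concatenate([proj(c,P(v,k))-np.array(p) for c,p,k in obs])
r=least_squares(f,[.6013,.0895,1.65,.08],loss="soft_l1");print(r.x);print(f(r.x).reshape(-1,2))
print("ring",P(r.x,"r"),tri([(c,p) for c,p,k in obs if k=="r"]))
s=observe();print(s["clock"],R.from_rotvec(s["ee_rot"]).as_matrix())
for q,zz in [("beaker",0.03),("rack",.05)]: print(q,[atz("scene",x["pixel"],zz) for x in silhouettes(q,"scene")[:1]])
E
```

```text
(np.float64(275.5), np.float64(235.0)) (np.float64(307.5), np.float64(211.5)) (np.float64(301.0), np.float64(296.0))
[0.6053 0.0917 1.6535 0.0603]
[[ 0.3874  0.2257]
 [-0.0998 -0.3508]
 [ 0.158   0.9499]
 [-0.1979  0.246 ]
 [-0.2915 -0.9723]
 [ 0.0718 -1.9049]
 [-0.64   -1.2248]
 [ 0.3062 -0.9539]
 [-0.8285 -1.4162]]
ring [np.float64(0.6165964940811045), np.float64(-0.04480095118679592), 0.125] [ 0.6163 -0.045   0.1244]
0.9 [[ 0.0001  1.      0.0001]
 [ 1.     -0.0001 -0.    ]
 [-0.      0.0001 -1.    ]]
beaker [array([ 0.3835, -0.4296,  0.03  ])]
rack [array([ 0.5765, -0.4815,  0.05  ])]
```

```bash
cat > plan.py <<'E'
from h import *
C=np.array([.6053,.0917]);A0=1.6535
def pose(th,depth,lift,tilt=np.pi/4,dr=0):
    a=A0+th;u=np.array([np.cos(a),np.sin(a),0]);k=np.array([0,0,1.])
    d=np.cos(tilt)*u-np.sin(tilt)*k;x=np.sin(tilt)*u+np.cos(tilt)*k;y=np.cross(d,x)
    p=np.array([*C,.125])-.137*u+depth*d+lift*k+dr*u
    return p,np.column_stack([x,y,d])
def go(th,depth,lift,tilt=np.pi/4,dr=0,base=None):
    if base is None:
        s=observe();base=(np.array(s["position"]),R.from_rotvec(s["ee_rot"]).as_matrix())
    p,M=pose(th,depth,lift,tilt,dr);p0,M0=base
    return np.round(np.r_[M0.T@(p-p0),R.from_matrix(M0.T@M).as_rotvec()],4).tolist()
E
python3 -c "
from plan import *
print(go(0,-.09,0))"
```

```text
[-0.1082, -0.0031, 0.0381, 0.0326, 0.7849, -0.0784]
```

jog_arm:
  motion:
    - [[-0.04, 0, 0, 0, 0, 0, 1], [-0.08, 0, 0, 0, 0.1, 0, 1], [-0.108, -0.003, 0.02, 0.01, 0.2, -0.02, 1], [-0.108, -0.003, 0.038, 0.0326, 0.785, -0.0784, 1], [-0.108, -0.003, 0.038, 0.0326, 0.785, -0.0784, 1], [-0.108, -0.003, 0.038, 0.0326, 0.785, -0.0784, 1], [-0.108, -0.003, 0.038, 0.0326, 0.785, -0.0784, 1], [-0.108, -0.003, 0.038, 0.0326, 0.785, -0.0784, 1], [-0.108, -0.003, 0.038, 0.0326, 0.785, -0.0784, 1], [-0.108, -0.003, 0.038, 0.0326, 0.785, -0.0784, 1]]
  force: 20

```text
clock: 1.83
position: [0.6217, -0.1094, 0.187]
ee_rot: [-1.68, -1.818, -0.692]
force: [0.4, 0.6, 0.7]
width: 0.323
gripper_force: 0.0
```

```bash
python3 -c "
from plan import *
print(go(0,-.09,0),go(0,-.05,0));s=observe();print(s['joints'],s['dq'])"
```

```text
[0.0019, 0.0003, -0.0004, 0.0, 0.001, -0.0037] [0.002, 0.0003, 0.0396, 0.0, 0.001, -0.0037]
[ 0.54855558  0.75896779 -0.17397948  1.37868639 -0.56302056  1.44789999
  0.67486421] [-4.99292410e-02 -5.70949407e-02 -2.79573035e-02 -6.31434528e-05
  3.37688623e-04 -1.00534917e-02 -8.92480156e-03]
```

jog_arm:
  motion:
    - [[0.001, 0, 0.02, 0, 0, 0, 1], [0.001, 0, 0.04, 0, 0, 0, 1], [0.001, 0, 0.05, 0, 0, 0, 1], [0.001, 0, 0.05, 0, 0, 0, 1], [0.001, 0, 0.05, 0, 0, 0, 1], [0.001, 0, 0.05, 0, 0, 0, 1]]

```text
clock: 2.33
position: [0.6197, -0.0724, 0.1553]
ee_rot: [-1.677, -1.824, -0.694]
force: [0.6, -0.4, 1.3]
width: 0.003
gripper_force: 0.0
```

```bash
python3 - <<'E'
from plan import *
np.set_printoptions(precision=4,suppress=True)
ims=[save(c,c+"1") for c in ("scene","side","wrist")]
s=observe();p=np.array(s["position"]);z=R.from_rotvec(s["ee_rot"]).as_matrix()[:,2]
print(p,s["width"],s["force"],go(0,-.04,0),go(0,.028,0))
def crop(c,im,w,h):
    q=proj(c,[.616,-.045,.125]);x=int(np.clip(q[0]-w/2,0,640-w));y=int(np.clip(q[1]-h/2,0,480-h));print(c,x,y,q,proj(c,p),proj(c,p+z*.04))
    return cv2.resize(im[y:y+h,x:x+w],(400,300),interpolation=cv2.INTER_CUBIC)
o=np.zeros((600,800,3),np.uint8)
o[:300,:400]=crop("scene",ims[0],160,120);o[:300,400:]=crop("side",ims[1],160,120);o[300:,:400]=crop("wrist",ims[2],400,300)
cv2.imwrite("pics/c2.png",o[:,:,::-1])
E
```

```text
[ 0.6195 -0.073   0.1548] 0.00420693960644296 [-0.1648  0.3472  0.2737] [-0.001, -0.0006, 0.0011, 0.0014, 0.0014, 0.0001] [-0.0009, -0.0007, 0.0691, 0.0014, 0.0014, 0.0001]
scene 195 175 [275.9405 235.0733] [263.4754 221.9039] [275.6788 234.8307]
side 227 151 [307.5904 211.2079] [312.8586 198.7394] [307.248  210.6988]
wrist 109 122 [309.7426 272.1934] [312.0972 301.4099] [311.9468 271.1317]
```

View pics/c2.png

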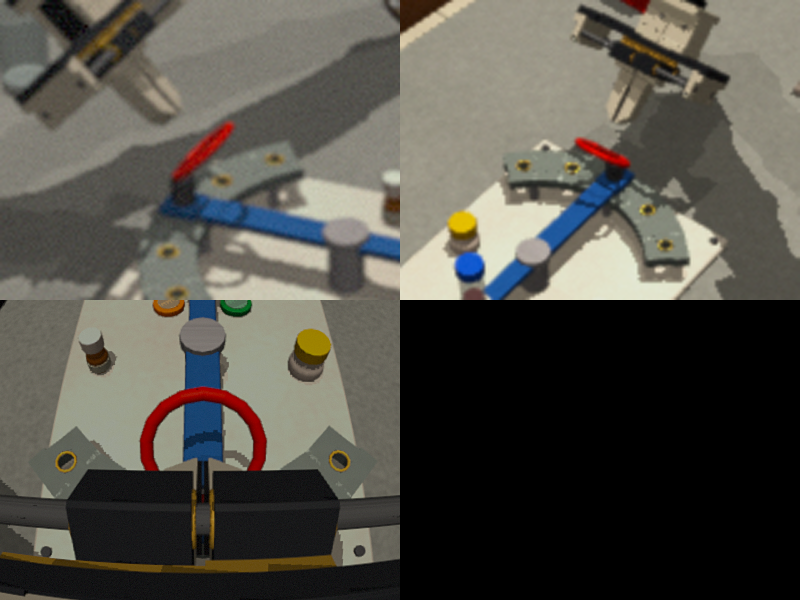

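The closed fingertips are aligned squarely with the ring: in the wrist crop the ring centre is at (203,440), directly ahead of the tips at (203,460). The view is clear, so I insert.

jog_arm:
  motion:
    - [[-0.001, -0.0007, 0.012, 0, 0.001, 0, 1], [-0.001, -0.0007, 0.024, 0, 0.001, 0, 1], [-0.001, -0.0007, 0.036, 0, 0.001, 0, 1], [-0.001, -0.0007, 0.048, 0, 0.001, 0, 1], [-0.001, -0.0007, 0.06, 0, 0.001, 0, 1], [-0.001, -0.0007, 0.069, 0, 0.001, 0, 1], [-0.001, -0.0007, 0.069, 0, 0.001, 0, 1], [-0.001, -0.0007, 0.069, 0, 0.001, 0, 1]]

```text
clock: 3.15
position: [0.6141, -0.0236, 0.1043]
ee_rot: [-1.675, -1.82, -0.694]
force: [0.2, -0.3, 0.2]
width: 0.003
gripper_force: 0.0
```

```bash
python3 - <<'E'
from plan import *
s=observe();print(s["position"],s["force"],go(0,.028,0),go(0,.028,.012),go(0,.028,.03))
E
```

```text
[ 0.61407792 -0.02357933  0.1042539 ] [ 0.17245429 -0.28386809  0.15728505] [-0.0005, 0.0008, -0.0018, -0.0011, -0.0016, -0.0001] [0.008, 0.0008, -0.0103, -0.0011, -0.0016, -0.0001] [0.0208, 0.0007, -0.023, -0.0011, -0.0016, -0.0001]
```

jog_arm:
  motion:
    - [[0.002, 0, -0.003, 0, 0, 0, 1], [0.004, 0, -0.005, 0, 0, 0, 1], [0.006, 0, -0.007, 0, 0, 0, 1], [0.008, 0, -0.009, 0, 0, 0, 1], [0.01, 0, -0.011, 0, 0, 0, 1], [0.011, 0, -0.0125, 0, 0, 0, 1], [0.0125, 0, -0.014, 0, 0, 0, 1], [0.014, 0, -0.0155, 0, 0, 0, 1], [0.014, 0, -0.0155, 0, 0, 0, 1], [0.014, 0, -0.0155, 0, 0, 0, 1]]

```text
clock: 3.98
position: [0.6145, -0.0259, 0.1251]
ee_rot: [-1.677, -1.82, -0.695]
force: [-0.5, -1.9, -2.7]
width: 0.005
gripper_force: 1.9
```

```bash
cat > look.py <<'E'
from fit import *
from plan import *
import sys
np.set_printoptions(precision=4,suppress=True)
n=sys.argv[1]
for c in ("scene","side"): save(c,c+n)
s=observe();rs=redc("scene"+n,(225,195,305,265));rd=redc("side"+n,(280,180,340,235))
print(s["clock"],np.array(s["position"]),np.array(s["force"]),rs,rd,"ring",tri([("scene",rs),("side",rd)]))
E
python3 look.py 3
```

```text
4.0833 [ 0.6144 -0.0258  0.1251] [ 0.927  -1.3908 -3.8524] (np.float64(278.5), np.float64(233.0)) (np.float64(307.0), np.float64(211.0)) ring [ 0.6137 -0.0397  0.131 ]
```

jog_arm:
  motion:
    - [[0.0015, 0, -0.0015, 0, 0, 0, 1], [0.003, 0, -0.003, 0, 0, 0, 1], [0.0045, 0, -0.0045, 0, 0, 0, 1], [0.006, 0, -0.006, 0, 0, 0, 1], [0.0075, 0, -0.0075, 0, 0, 0, 1], [0.009, 0, -0.009, 0, 0, 0, 1], [0.0105, 0, -0.0105, 0, 0, 0, 1], [0.012, 0, -0.012, 0, 0, 0, 1], [0.0135, 0, -0.0135, 0, 0, 0, 1], [0.0135, 0, -0.0135, 0, 0, 0, 1]]

```text
clock: 4.92
position: [0.6144, -0.0256, 0.1449]
ee_rot: [-1.676, -1.821, -0.695]
force: [0.5, -4.9, -7.3]
width: 0.003
gripper_force: 3.7
```

```bash
python3 look.py 4; python3 - <<'E'
import cv2,numpy as np
a=cv2.imread("pics/scene4.png")[195:295,225:385];b=cv2.imread("pics/side4.png")[170:270,240:400]
cv2.imwrite("pics/c4.png",np.hstack([cv2.resize(x,(400,250),interpolation=2) for x in(a,b)]))
E
```

```text
5.0167 [ 0.6144 -0.0256  0.1445] [ 0.5026 -4.5199 -7.0746] (np.float64(277.5), np.float64(225.0)) (np.float64(307.5), np.float64(207.0)) ring [ 0.6117 -0.0411  0.1497]
```

View pics/c4.png

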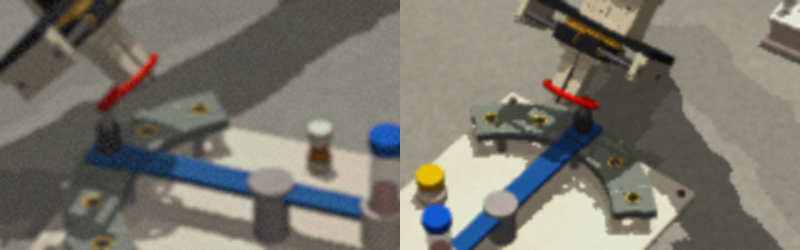

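The crops show the ring hooked on the fingertips and raised about 20 mm, with the arm still in its hole (ring at scene crop (130,85), side crop (570,95)). Next I work out the swing.

```bash
cat > swing.py <<'E'
from plan import *
import sys
s=observe();p0=np.array(s["position"]);M0=R.from_rotvec(s["ee_rot"]).as_matrix();c=np.array([*C,p0[2]])
for th in map(float,sys.argv[1:]):
    Q=R.from_rotvec([0,0,th]).as_matrix()
    print(th,np.round(np.r_[M0.T@(c+Q@(p0-c)-p0),R.from_matrix(M0.T@Q@M0).as_rotvec()],4).tolist())
E
python3 swing.py -.03 -.06 -.09 -.12 -.15 -.18 -.21 -.24
```

```text
-0.03 [0.0, -0.0035, 0.0001, -0.0212, 0.0, 0.0212]
-0.06 [0.0002, -0.0071, 0.0002, -0.0425, 0.0, 0.0424]
-0.09 [0.0004, -0.0106, 0.0004, -0.0637, 0.0, 0.0636]
-0.12 [0.0006, -0.0141, 0.0007, -0.0849, 0.0, 0.0848]
-0.15 [0.001, -0.0176, 0.001, -0.1061, 0.0, 0.106]
-0.18 [0.0014, -0.021, 0.0014, -0.1274, 0.0, 0.1272]
-0.21 [0.0019, -0.0245, 0.0019, -0.1486, 0.0, 0.1484]
-0.24 [0.0025, -0.0279, 0.0025, -0.1698, 0.0, 0.1696]
```

jog_arm:
  motion:
    - [[0, -0.0035, 0, -0.021, 0, 0.021, 1], [0.0002, -0.007, 0.0002, -0.0425, 0, 0.0425, 1], [0.0004, -0.0105, 0.0004, -0.0637, 0, 0.0637, 1], [0.0006, -0.014, 0.0007, -0.085, 0, 0.085, 1], [0.001, -0.0175, 0.001, -0.106, 0, 0.106, 1], [0.0014, -0.021, 0.0014, -0.127, 0, 0.127, 1], [0.0014, -0.021, 0.0014, -0.127, 0, 0.127, 1]]

```text
clock: 5.6
position: [0.5922, -0.0251, 0.1445]
ee_rot: [-1.857, -1.681, -0.769]
force: [-1.1, -3.7, -7.1]
width: 0.007
gripper_force: 4.3
```

```bash
python3 look.py 5; python3 swing.py -.03 -.06 -.09 -.12 -.15 -.18 -.204 -.22
```

```text
5.7 [ 0.593  -0.0252  0.1445] [-0.3581 -5.4986 -6.0202] (np.float64(283.0), np.float64(220.5)) (np.float64(314.0), np.float64(211.0)) ring [ 0.5867 -0.0418  0.148 ]
-0.03 [0.0001, -0.0035, 0.0001, -0.0212, 0.0, 0.0212]
-0.06 [0.0002, -0.007, 0.0002, -0.0425, 0.0, 0.0424]
-0.09 [0.0004, -0.0106, 0.0004, -0.0637, 0.0001, 0.0636]
-0.12 [0.0007, -0.0141, 0.0007, -0.0849, 0.0001, 0.0848]
-0.15 [0.001, -0.0176, 0.0011, -0.1062, 0.0001, 0.106]
-0.18 [0.0015, -0.021, 0.0015, -0.1274, 0.0001, 0.1272]
-0.204 [0.0019, -0.0238, 0.0019, -0.1444, 0.0002, 0.1441]
-0.22 [0.0021, -0.0256, 0.0022, -0.1557, 0.0002, 0.1554]
```

jog_arm:
  motion:
    - [[0, -0.0035, 0, -0.021, 0, 0.021, 1], [0.0002, -0.007, 0.0002, -0.0425, 0, 0.0425, 1], [0.0004, -0.0105, 0.0004, -0.0637, 0, 0.0637, 1], [0.0006, -0.014, 0.0007, -0.085, 0, 0.085, 1], [0.001, -0.0175, 0.001, -0.106, 0, 0.106, 1], [0.0014, -0.021, 0.0014, -0.127, 0, 0.127, 1], [0.0019, -0.0238, 0.0019, -0.1444, 0, 0.1444, 1], [0.0019, -0.0238, 0.0019, -0.1444, 0, 0.1444, 1]]

```text
clock: 6.37
position: [0.5693, -0.02, 0.1444]
ee_rot: [-2.05, -1.508, -0.849]
force: [-3.2, -4.4, -6.5]
width: 0.009
gripper_force: 4.7
```

```bash
python3 look.py 6; python3 - <<'E'
from plan import *
s=observe();p=s["position"];M=R.from_rotvec(s["ee_rot"]).as_matrix()
print("tool th",np.arctan2(M[1,2],M[0,2])-A0,"pos th",np.arctan2(C[1]-p[1],C[0]-p[0])-A0)
a=cv2.imread("pics/scene6.png")[195:335,225:425];b=cv2.imread("pics/side6.png")[170:310,220:420]
cv2.imwrite("pics/c6.png",np.hstack([cv2.resize(x,(400,280),interpolation=2) for x in(a,b)]))
E
```

```text
6.4667 [ 0.5698 -0.0201  0.1445] [-3.3853 -6.1865 -7.0371] (np.float64(290.5), np.float64(215.5)) (np.float64(319.0), np.float64(216.5)) ring [ 0.5609 -0.0357  0.1479]
tool th -0.3825076098401179 pos th -0.3900168187712856
```

View pics/c6.png

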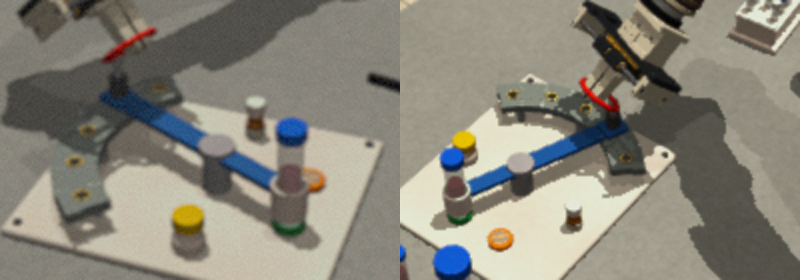

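The tube now stands over the green pad: cup and green at scene crop (289,222), and orange is uncovered. I lower gently and watch the force to see whether the pin enters the hole.

jog_arm:
  motion:
    - [[-0.0015, 0, 0.0015, 0, 0, 0, 1], [-0.003, 0, 0.003, 0, 0, 0, 1], [-0.0045, 0, 0.0045, 0, 0, 0, 1], [-0.006, 0, 0.006, 0, 0, 0, 1], [-0.0075, 0, 0.0075, 0, 0, 0, 1], [-0.0085, 0, 0.0085, 0, 0, 0, 1], [-0.0085, 0, 0.0085, 0, 0, 0, 1], [-0.0085, 0, 0.0085, 0, 0, 0, 1]]

```text
clock: 7.13
position: [0.5702, -0.0202, 0.1324]
ee_rot: [-2.048, -1.51, -0.849]
force: [-2.3, -5.2, -5.7]
width: 0.006
gripper_force: 4.6
```

```bash
python3 look.py 7;python3 -c "
from h import *
for i in range(2): get_image('wrist');print(observe()['force'])"
```

```text
7.2333 [ 0.5702 -0.0202  0.1325] [-2.5359 -5.5264 -5.1278] (np.float64(290.5), np.float64(220.0)) (np.float64(319.0), np.float64(219.5)) ring [ 0.5609 -0.036   0.1354]
[-2.67276159 -5.8364852  -5.60173438]
[-1.83596614 -6.07765035 -5.14550798]
```

Still carrying the spring at about 8 mm of lift, below the plate top, so the pin is entering the hole. I lower the rest of the way.

jog_arm:
  motion:
    - [[-0.0015, 0, 0.0015, 0, 0, 0, 1], [-0.003, 0, 0.003, 0, 0, 0, 1], [-0.0045, 0, 0.0045, 0, 0, 0, 1], [-0.006, 0, 0.006, 0, 0, 0, 1], [-0.0075, 0, 0.0075, 0, 0, 0, 1], [-0.009, 0, 0.009, 0, 0, 0, 1], [-0.0105, 0, 0.0105, 0, 0, 0, 1], [-0.012, 0, 0.012, 0, 0, 0, 1], [-0.012, 0, 0.012, 0, 0, 0, 1]]

```text
clock: 8.08
position: [0.57, -0.0193, 0.1155]
ee_rot: [-2.047, -1.509, -0.85]
force: [0.8, 0.5, -0.1]
width: 0.007
gripper_force: 0.0
```

```bash
python3 look.py 8; python3 -c "
from plan import *
print(go(-.384,.012,0),go(-.384,-.06,0))"
```

```text
8.1833 [ 0.57   -0.0196  0.1157] [-0.2537  0.3705  1.0959] (np.float64(290.0), np.float64(222.5)) (np.float64(319.0), np.float64(220.5)) ring [ 0.5621 -0.0371  0.1291]
[-0.0077, 0.0007, -0.0089, -0.0009, -0.0015, 0.0] [-0.0076, 0.0006, -0.0809, -0.0009, -0.0015, 0.0]
```

jog_arm:
  motion:
    - [[-0.004, 0, -0.002, 0, 0, 0, 1], [-0.0077, 0.0006, -0.005, 0, 0, 0, 1], [-0.0077, 0.0006, -0.015, 0, 0, 0, 1], [-0.0077, 0.0006, -0.03, 0, 0, 0, 1], [-0.0077, 0.0006, -0.05, 0, 0, 0, 1], [-0.0077, 0.0006, -0.08, 0, 0, 0, 1], [-0.0077, 0.0006, -0.115, 0, 0, 0, 1], [-0.0077, 0.0006, -0.15, 0, 0, 0, 1], [-0.0077, 0.0006, -0.16, 0, 0, 0, 1], [-0.0077, 0.0006, -0.16, 0, 0, 0, 1]]

```text
clock: 9.02
position: [0.5357, -0.1376, 0.2251]
ee_rot: [-2.056, -1.509, -0.852]
force: [0.9, 0.3, -0.7]
width: 0.007
gripper_force: 0.0
```

```bash
python3 look.py 9; python3 - <<'E'
from plan import *
a0=A0-.384
print("expect",np.r_[C-.137*np.array([np.cos(a0),np.sin(a0)]),.125])
P=np.r_[C-.137*np.array([np.cos(a0),np.sin(a0)]),.125]
print(proj("scene",P),proj("side",P))
a=cv2.imread("pics/scene9.png")[195:335,225:425];b=cv2.imread("pics/side9.png")[170:310,220:420]
cv2.imwrite("pics/c9.png",np.hstack([cv2.resize(x,(400,280),interpolation=2) for x in(a,b)]))
E
```

```text
9.1167 [ 0.5352 -0.1332  0.223 ] [-0.3365  0.1496  0.2703] (np.float64(290.5), np.float64(222.0)) (np.float64(319.5), np.float64(220.5)) ring [ 0.5604 -0.0371  0.1298]
expect [ 0.5646441  -0.03912851  0.125     ]
[289.05464968 224.56767104] [318.95487316 220.44739781]
```

View pics/c9.png

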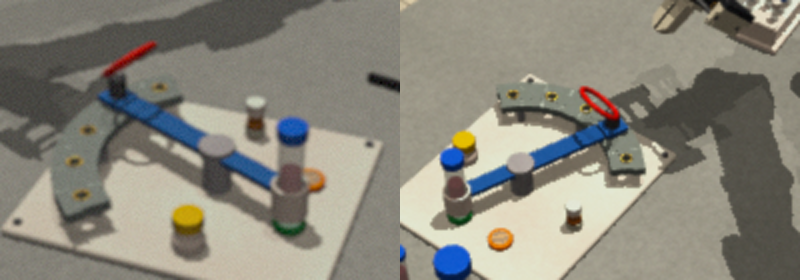

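```bash
python3 - <<'E'
from plan import *
from scipy.optimize import least_squares
def outline(th,lift):
    a=A0+th;u=np.array([np.cos(a),np.sin(a),0]);k=np.array([0,0,1.]);x=(u+k)/2**.5;y=np.cross(k,u)
    c=np.array([*C,.125+lift])-.137*u
    return [c+.033*(np.cos(t)*x+np.sin(t)*y) for t in np.linspace(0,2*np.pi,60)]
def mask(n,box):
    im=cv2.imread(f"pics/{n}.png").astype(int);x0,y0,x1,y1=box;m=np.zeros((480,640),bool)
    s=im[y0:y1,x0:x1];m[y0:y1,x0:x1]=s[...,2]>1.8*np.maximum(s[...,1],s[...,0])+15
    return m
for n,th0,bs,bd in [("0",0,(255,215,300,262),(290,195,330,230)),("9",-.384,(265,205,315,250),(295,200,345,240))]:
    for c,bx in(("scene",bs),("side",bd)):
        m=mask(c+n,bx);ys,xs=np.nonzero(m);print(n,c,"seen",len(xs),xs.min(),xs.max(),ys.min(),ys.max(),xs.mean().round(2),ys.mean().round(2))
        for th,l in [(th0,0),(th0,.004),(th0-.02,0)]:
            q=np.array([proj(c,P) for P in outline(th,l)]);print("   ",round(th,3),l,q.min(0).round(1),q.max(0).round(1),q.mean(0).round(2))
E
```

```text
0 scene seen 150 265 287 224 246 275.56 235.32
    0 0 [265.1 225.1] [286.6 245.4] [276.03 235.14]
    0 0.004 [265.  223.6] [286.5 243.9] [275.93 233.65]
    -0.02 0 [265.6 224.6] [287.2 244.7] [276.54 234.51]
0 side seen 97 297 318 206 217 307.67 211.76
    0 0 [297.5 206.4] [317.3 216. ] [307.31 211.13]
    0 0.004 [297.4 205.4] [317.3 215. ] [307.29 210.2 ]
    -0.02 0 [298.2 206.6] [317.9 216.5] [308.02 211.53]
9 scene seen 118 278 302 216 232 289.86 223.31
    -0.384 0 [276.9 217. ] [301.2 232.1] [289.16 224.48]
    -0.384 0.004 [276.8 215.5] [301.1 230.6] [289.08 223.01]
    -0.404 0 [277.7 216.7] [302.1 231.5] [290.01 224.01]
9 side seen 124 310 329 213 230 319.52 221.35
    -0.384 0 [310.1 213.2] [327.7 227.8] [318.82 220.42]
    -0.384 0.004 [310.1 212.2] [327.8 226.9] [318.82 219.49]
    -0.404 0 [310.6 213.6] [328.2 228.5] [319.29 221.  ]
```

Image residuals leave a 1–2 mm doubt about whether the pin is fully home. I repeat the close wrist view used before the lift, which was at depth −40 mm, and compare.

```bash
python3 -c "
from plan import *
print(go(-.384,-.04,0))"
```

```text
[0.0003, 0.0002, 0.099, -0.0004, -0.0012, -0.0003]
```

jog_arm:
  motion:
    - [[0, 0, 0.03, 0, 0, 0, 1], [0, 0, 0.06, 0, 0, 0, 1], [0, 0, 0.085, 0, 0, 0, 1], [0, 0, 0.097, 0, 0, 0, 1], [0, 0, 0.099, 0, 0, 0, 1], [0, 0, 0.099, 0, 0, 0, 1], [0, 0, 0.099, 0, 0, 0, 1]]

```text
clock: 9.7
position: [0.5563, -0.0675, 0.1535]
ee_rot: [-2.05, -1.509, -0.85]
force: [0.1, -0.9, 0.1]
width: 0.005
gripper_force: 0.0
```

```bash
python3 - <<'E'
from plan import *
np.set_printoptions(precision=4,suppress=True)
s=observe();w=save("wrist","wrist10");T=np.array(camera_params("wrist")["T"])
def H(p,M):
    X=np.eye(4);X[:3,:3]=M;X[:3,3]=p;return X
now=H(np.array(s["position"]),R.from_rotvec(s["ee_rot"]).as_matrix());rel=np.linalg.inv(now)@T
# pose at wrist1
p,M=pose(0,-.04,0);d=np.array([-.001,-.0006,.0011]);Rr=R.from_rotvec([.0014,.0014,.0001]).as_matrix()
M1=M@Rr.T;old=H(p-M1@d,M1)
c=camera_params("wrist");f=240/np.tan(np.radians(c["vertical_fov"])/2)
def pr(T,P):
    q=T[:3,:3].T@(P-T[:3,3]);r=np.hypot(q[0],q[1]);a=np.arctan2(r,q[2]);return np.array([c["cx"]+f*a*q[0]/r,c["cy"]+f*a*q[1]/r])
def outl(th,lift):
    a=A0+th;u=np.array([np.cos(a),np.sin(a),0]);k=np.array([0,0,1.]);x=(u+k)/2**.5;y=np.cross(k,u)
    cc=np.array([*C,.125+lift])-.137*u
    return [cc+.037*(np.cos(t)*x+np.sin(t)*y) for t in np.linspace(0,2*np.pi,90)]
for n,TT,th0 in [("wrist1",old@rel,0),("wrist10",T,-.384)]:
    im=cv2.imread(f"pics/{n}.png").astype(int);m=im[...,2]>1.8*np.maximum(im[...,1],im[...,0])+25;m[:180]=0;m[292:]=0;m[:,:230]=0;m[:,400:]=0
    ys,xs=np.nonzero(m);print(n,xs.min(),xs.max(),ys.min())
    for th,l in [(th0,0),(th0,.002),(th0-.02,0)]:
        q=np.array([pr(TT,P) for P in outl(th,l)]);print("  ",round(th,3),l,q[:,0].min().round(1),q[:,0].max().round(1),q[:,1].min().round(1))
a,b=[cv2.imread(f"pics/{n}.png")[120:360,160:480] for n in("wrist1","wrist10")]
cv2.imwrite("pics/c10.png",cv2.resize(np.hstack([a,b]),(800,300)))
E
```

```text
wrist1 249 374 209
   0 0 246.2 374.1 207.8
   0 0.002 245.7 374.6 205.7
   -0.02 0 241.7 369.5 207.7
wrist10 248 374 205
   -0.384 0 246.4 374.6 204.7
   -0.384 0.002 245.9 375.2 202.6
   -0.404 0 241.9 370.1 204.7
```

View pics/c10.png

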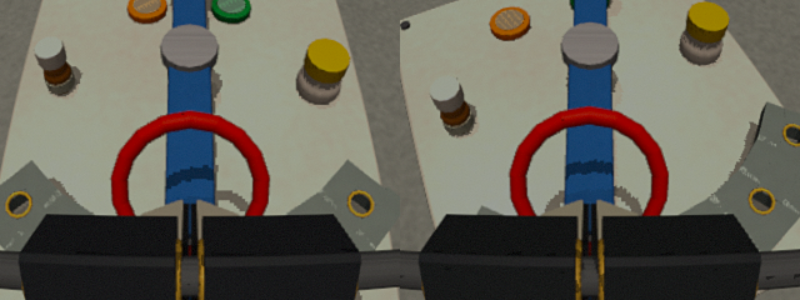

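Ring outline matches swing −0.384 and lift 0 (top edge 205 px against 204.7 predicted), the same as the home view before the lift. I retreat and hand in.

jog_arm:
  motion:
    - [[0, 0, -0.02, 0, 0, 0, 1], [0, 0, -0.05, 0, 0, 0, 1], [0, 0, -0.08, 0, 0, 0, 1], [0, 0, -0.11, 0, 0, 0, 1], [0, 0, -0.12, 0, 0, 0, 1], [0, 0, -0.12, 0, 0, 0, 1], [0, 0, -0.12, 0, 0, 0, 1], [0, 0, -0.12, 0, 0, 0, 1]]

```text
clock: 10.42
position: [0.5307, -0.1464, 0.2373]
ee_rot: [-2.047, -1.509, -0.849]
force: [-1.1, 0.0, -0.6]
width: 0.005
gripper_force: 0.0
```

```bash
python3 -c "
from cell import *
s=observe();print(s['position'],s['force'],sign_off())"
```

```text
the job is handed in; nothing more can be done
[ 0.53071745 -0.1463765   0.23729722] [-1.05661874  0.03770932 -0.56893776] None
```

Job handed in at about 10.4 s: the pin measures fully home one hole over (swing −0.384), the tube stands upright in its cup over the green pad, and the robot has backed clear.

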